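Show the notched filter plate to the label reader

TASK

On the electronics bench a clear filter plate stands on edge in a slotted wooden stand; a small notch cut out of one upper corner marks its frosted end, and only one face of that end carries the label. Take the plate by its clear part, keeping the fingers off the frosted end all the time, lift it out and hold it up to the label reader: the label tilted up and facing square into the lens, centred at the reader's focus, long edges level. Finish while still holding it there, motionless and touching nothing but the gripper, and leave the phone, the relay and the potentiometer where they lie.

Things in the scene. Friction and masses are not known exactly. Their poses are not given: they have to be found in the camera images.
- plate_mid (a point): centre of the loose clear plastic filter plate, 120 long x 60 high x 8 mm thick, 68 g, on edge in the stand's slot. x: along its length to the frosted end (x +20 to +60 mm); z: up as it stands; y: through the thickness. The upper corner (+x, +z) has a 10 x 10 mm notch cut through. The label face looks to -y: seen from the label side, the notch is upper right. x -60 to +20 mm is clear, to be held
- plate_label (a point): centre of the frosted end on the label face (frosted white with a blank paper label), 40 mm along +x and 4 mm along -y from the plate's centre; same axes as the plate, so the label faces along -y. The stand may be turned any way, so the label may start facing any way
- stand: fixed pale wooden stand, 150 x 60 mm, 28 mm high; origin at the centre of its underside on the table, x along the slot, z up. Slot 10 mm wide, 18 mm deep, open at both ends; its floor is 10 mm above the table. The plate rises 42 mm above the stand's top
- reader: fixed label reader: dark steel foot 90 x 100 x 14 mm, upright post to 257 mm above the table, small grey camera head on the robot's side of the post. Origin on the table; foot centre 20 mm and post 30 mm along +x from it; x points away from the side it looks to, z up
- lens (a point): centre of the lens face of the reader's head, 235 mm above the table, 5 mm along the reader's -x from its origin. z points out of the lens along its line of sight (40 degrees below level, towards the robot's side), y is level. The head (50 x 56 mm) reaches 58 mm back behind the lens
- focus (a point): the reader's focus: the point in free air 130 mm in front of the lens on its line of sight, about 151 mm above the table; same axes as the lens (z along the line of sight, away from the lens)
- phone: bystander: loose white phone with a black screen, 138 x 67 x 8 mm, lying flat; origin at the centre of its underside
- relay: bystander: loose black relay block, 28 x 24 x 24 mm; origin at the centre of its underside
- pot: bystander: loose metal potentiometer, 26 mm across and 32 mm high, shaft up; origin at the centre of its underside
Not all that is in view belongs to the job. Leave any red look-alike of the part that bears plate_mid alone. Of the things that look like the stand, take the one that is farthest to the robot's right at the start.

How it is judged:
By the outcome, as a careful person would: the job done as asked, in the order asked, and still so for the second after the job is handed in, while the arm keeps its last pose, push and grip.
It also fails if it takes over 38 s, if anything falls off the work surface, if the arm or the gripper's body presses on something with over 40 N, if the wrist force passes 120 N, or if a joint passes its speed limit or range.

ROBOT

A 6-joint arm with a two-finger parallel gripper is mounted at the origin on the work surface. World frame = base frame: x ahead of the robot, y to its left, z up, the work surface at z = 0. Lengths are in m, angles in rad, forces in N, time in s.
With the tool pointing down it reaches from about 0.35 to 0.975 m from the base axis. Payload 4.9 kg.
Tool frame: the origin (TCP) lies on the front face of the gripper's body, between the roots of the fingers; the fingertips stand ctrl.tip_extent ahead of it and the grasp point (between the pads) lies 54 mm ahead of it (ctrl.tip_extent is the distance from the TCP to the fingertips, in m); z points along the fingers, y is the line along which they close (so a half turn about z gives the same grasp; the last joint's range is limited). The gripper opens to 85 mm and grips with 20 to 120 N. Pads are 22 mm wide; open, the fingers measure 114 mm over their backs; the gripper's body (76 mm by 85 mm) begins 54 mm behind the grasp point. The pads swing forward as they close: fully open they stand 13 mm farther back than shut.
Start: joints at [-1.411, 0.053, 1.613, -0, 1.476, -0.119], TCP at [0.172, -0.601, 0.304] pointing down, gripper open.
Joint ranges: [-3.01, 3.01], [-1.01, 2.22], [0.06, 2.58], [-1.02, 4.17], [0.09, 2.62], [-3.14, 3.14]. Speed limits (rad/s): [2.57, 2.57, 3.14, 3.14, 3.14, 3.14].

INTERFACE

Orientations are given as a rotation vector (axis times angle).
In Python, from station import ctrl gives the robot as it stands.
- The arm moves only by the tool apply_moves, never from a script. Its argument "rows" is one flat list of numbers, 6 for each row, row after row: the shift along the tool's x, y, z normalised to -1 to 1, where 1 is 0.6 m, then the turn, a rotation vector about the tool's x, y, z normalised to -1 to 1, where 1 is 90 degrees. A call has 1 to 20 rows; each row is the pose to reach, as a shift and turn from the pose commanded when the call began, along the tool's axes at that moment; what a row does not reach only later rows make up. A row lasts 1/10 s, in which the tool goes at most 50 mm and 8.59 degrees, less where a joint would pass 70% of its speed; a pose out of reach is approached as far as the arm can. A call with a number of a shift or a turn outside -1 to 1 is refused whole. A call with a gripper value outside its range is refused whole. "grip" is the opening, from 0 (shut) to 1 (fully open), set as the call begins (left out, the last holds). The fingers move at their own pace and stop on an object; "grip_force" is the grip in N (left out, the last holds). Time passes only in rows, so rows that repeat a pose let the fingers close. It gives the time, the measured TCP pose, the force, the opening and the grip force at its end, in the units of the state.
- ctrl.get_obs(): the state, without advancing time (a new reading comes with each control period).
- ctrl.get_image(name): name is "scene" or "side" or "wrist"; returns (picture, depth): 384x512x3 uint8, blue, green, red; 384x512 float32, m along the optical axis (not along the pixel's ray), 0 where there is no reading.
- ctrl.camera_model(name): a dict with "mtx" (3x3 intrinsics, pixels), "R" (3x3) and "t" (3): a world point X has camera coordinates R X + t; the wrist camera has in their place "tool_from_camera" (4x4, takes a point from camera to tool coordinates, whose origin is the TCP and whose axes are the flange's). Camera axes: x right, y down, z forward; pixel columns grow to the right and rows downward; lengths in m; the calibration is good to about 2 mm. A picture is of the moment at which its call begins: read the wrist's pose just before it. camera_model takes no time and is no camera call.
- ctrl.finish_job(): hands the job in; it is judged then, once.
The state is a dict: "t": time; "q": joint angles; "dq": joint speeds; "effort": joint torques, N m; "tool_pos": TCP position; "tool_rot": TCP orientation; "contact_force": force on the tool from outside, world axes, zero at the start; "wrist_torque": the same for the moment, N m; "opening": finger opening in m; "grip_force": force on a finger pad.
Only numpy, scipy, OpenCV 4.12 (cv2) and the standard library are available. Lean on these libraries where they do the work, as an engineer would, in place of code of your own. Each camera call takes 0.05 s, during which the arm holds its last target. There are 200 camera calls.

## Working session

There is one attempt and no reset: what is moved stays moved. The work goes in short steps, Python scripts to look and compute and a tool call to move; the robot and the scene stay as the last step left them, time stands still between calls to the robot, and variables do not carry over. Pictures are saved under pics/ and viewed, at most 10 in all, crops included, and the job is handed in when it is done.

Besides the shell and the picture viewer there is one more tool, called after "Emit:" as a command line: name --argument value ..., lists and objects as JSON in quotes. apply_moves: Moves the arm, as the interface text tells. Its arguments: {"type":"object","properties":{"rows":{"type":"array","items":{"type":"number"}},"grip":{"type":"number"},"grip_force":{"type":"number"}},"required":["rows"]}

```bash
ls; mkdir -p pics
python3 - <<'E'
from station import ctrl
import cv2,numpy as np
o=ctrl.get_obs();print(o['t'],o['tool_pos'],o['tool_rot'],o['opening'],ctrl.tip_extent)
for n in("scene","side"):
    im,d=ctrl.get_image(n);cv2.imwrite(f"pics/{n}0.png",im);np.savez(f"{n}0.npz",im=im,d=d)
    m=ctrl.camera_model(n);print(n,m)
print(ctrl.camera_model("wrist"))
a=cv2.imread("pics/scene0.png");b=cv2.imread("pics/side0.png")
cv2.imwrite("pics/both0.png",cv2.resize(np.hstack([a,b]),(800,300)))
cv2.imwrite("pics/scene0b.png",cv2.resize(a,(800,600)));cv2.imwrite("pics/side0b.png",cv2.resize(b,(800,600)))
E
```

```text
pics
0.0 [ 0.1719107  -0.600393    0.30262561] [-3.10904027e+00 -4.36214791e-01  6.70381747e-05] 0.0853023849010123 0.0726
scene {'mtx': array([[464.27629875,   0.        , 256.58282061],
       [  0.        , 464.27629875, 184.73132816],
       [  0.        ,   0.        ,   1.        ]]), 'R': array([[ 0.49911399,  0.86635905,  0.01752781],
       [ 0.69732424, -0.38955984, -0.60164943],
       [-0.5144163 ,  0.31251421, -0.79856793]]), 't': array([-0.37160837, -0.23149203,  1.82563086])}
side {'mtx': array([[474.37788846,   0.        , 250.38488206],
       [  0.        , 474.37788846, 186.14190424],
       [  0.        ,   0.        ,   1.        ]]), 'R': array([[ 0.67470541, -0.73768627, -0.02432226],
       [-0.41483651, -0.35175154, -0.83915525],
       [ 0.61047791,  0.57627235, -0.54334786]]), 't': array([-0.27342513,  0.39141142,  1.25463491])}
{'mtx': array([[304.24610986,   0.        , 261.40518862],
       [  0.        , 304.24610986, 191.58957761],
       [  0.        ,   0.        ,   1.        ]]), 'tool_from_camera': array([[-9.07291283e-04, -9.50045887e-01, -3.12108940e-01,
         8.12342568e-02],
       [ 9.99999545e-01, -9.54303190e-04, -2.11160125e-06,
         1.46679539e-03],
       [-2.95840438e-04, -3.12108799e-01,  9.50046320e-01,
        -7.00055507e-02],
       [ 0.00000000e+00,  0.00000000e+00,  0.00000000e+00,
         1.00000000e+00]])}
```

View pics/scene0b.png

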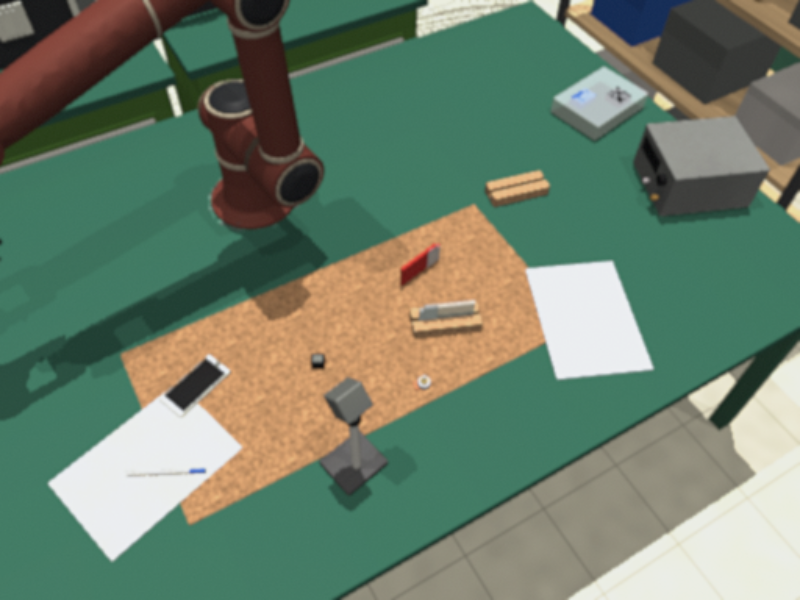

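View pics/side0b.png

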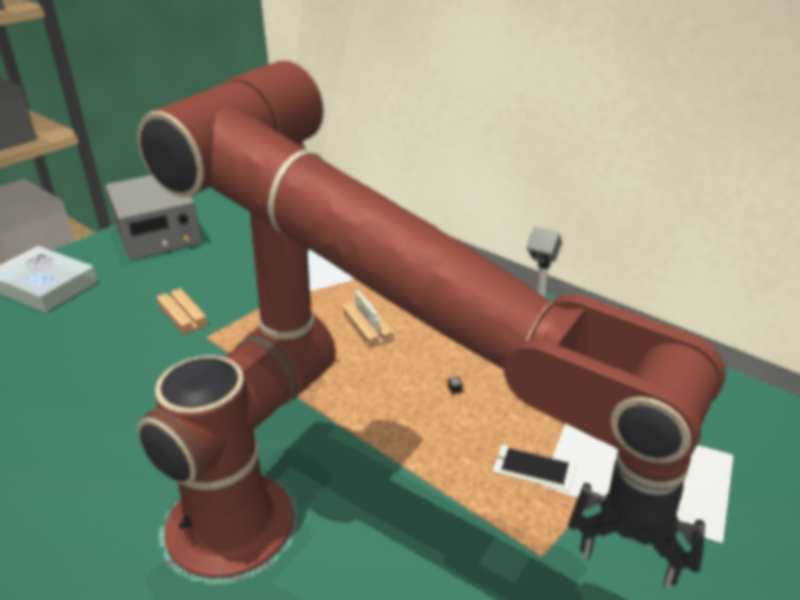

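Scene view: stand with plate at (445,317), an empty look-alike stand at (517,187), red plate at (420,265), reader head at (348,398) with foot at (353,465), relay (318,360), pot (424,381), phone (195,385). I'll measure them and make one enlarged crop.

```bash
cat > h.py <<'E'
import numpy as np,cv2
from station import ctrl
def cloud(n,d):
    m=ctrl.camera_model(n);K=m['mtx'];v,u=np.mgrid[:384,:512]
    P=np.stack([(u-K[0,2])/K[0,0]*d,(v-K[1,2])/K[1,1]*d,d],-1)
    return (P-m['t'])@m['R']
def ray(n,uv,z):
    m=ctrl.camera_model(n);K=m['mtx'];uv=np.atleast_2d(uv).astype(float)
    D=np.c_[(uv-K[[0,1],2])/K[0,0],np.ones(len(uv))]@m['R'];C=-m['R'].T@m['t']
    return C+D*((z-C[2])/D[:,2])[:,None]
E
python3 - <<'E'
from h import *
S=np.load('scene0.npz');im,d=S['im'],S['d'];P=cloud('scene',d)
s=.64
for nm,(u,v) in dict(stand=(445,325),empty=(517,187),red=(415,270),head=(348,398),foot=(370,465),relay=(318,360),pot=(424,381),phone=(195,385)).items():
    print(nm,P[int(v*s),int(u*s)].round(3))
# region objects above table, on stand
reg=(P[...,2]>.02)&(d>0)
n,l,st,c=cv2.connectedComponentsWithStats(reg.astype(np.uint8))
for i in range(1,n):
    if st[i,4]>15:
        q=P[l==i];print(i,st[i],c[i].round(),q.mean(0).round(3),q.min(0).round(3),q.max(0).round(3))
a=im[150:300,190:330];cr=cv2.resize(a[25:75,60:130],(700,500),interpolation=cv2.INTER_CUBIC);cv2.imwrite('pics/crop1.png',cr)
E
```

```text
stand [0.581 0.201 0.028]
empty [0.315 0.579 0.033]
red [0.416 0.223 0.029]
head [ 0.762 -0.116  0.283]
foot [ 0.779 -0.091  0.022]
relay [ 0.524 -0.075  0.026]
pot [0.67  0.096 0.018]
phone [ 0.446 -0.318  0.012]
1 [    0     0   274   137 17502] [114.  47.] [-0.091 -0.067  0.339] [-0.775 -0.456  0.02 ] [0.259 0.819 0.681]
2 [ 458    0   54   37 1002] [493.  12.] [0.231 1.487 0.177] [0.064 1.435 0.15 ] [0.375 1.624 0.248]
8 [ 353   43   62   43 1490] [383.  64.] [0.162 0.967 0.048] [0.051 0.853 0.02 ] [0.252 1.102 0.062]
9 [ 406   74   87   62 4006] [448. 104.] [0.522 0.968 0.106] [0.365 0.844 0.02 ] [0.638 1.149 0.143]
11 [311 109  41  20 450] [331. 118.] [0.309 0.587 0.028] [0.262 0.506 0.02 ] [0.354 0.669 0.038]
17 [256 155  26  25 234] [268. 167.] [0.412 0.238 0.045] [0.393 0.183 0.02 ] [0.428 0.301 0.067]
19 [262 192  47  21 711] [285. 202.] [0.568 0.212 0.04 ] [0.507 0.138 0.02 ] [0.619 0.295 0.076]
20 [199 226   9   8  62] [203. 229.] [ 0.52  -0.073  0.024] [ 0.502 -0.089  0.02 ] [ 0.534 -0.056  0.03 ]
21 [207 241  32  59 789] [224. 262.] [ 0.763 -0.114  0.236] [ 0.715 -0.144  0.021] [ 0.791 -0.081  0.294]
```

View pics/crop1.png

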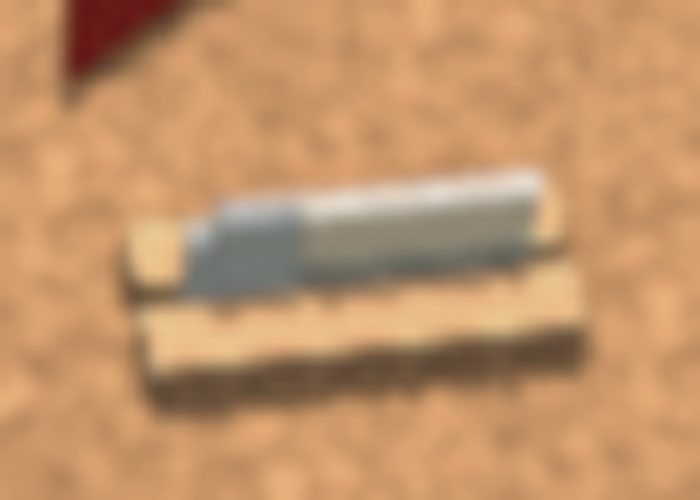

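The crop shows the frosted end at the left of the plate (crop x 185–300) with the notch at its upper left. So this far face isn't the label face, and the label faces the robot. There are two stands: scene (445,317) at y≈+0.21 and (517,187) at y≈+0.58. The first is farther right, holds the clear plate, and is the one to use. Next: coarse poses and a hover.

```bash
cat >> h.py <<'E'
from scipy.spatial.transform import Rotation as Ro
def rows(target_p,Rt,o=None):
    o=o or ctrl.get_obs();R0=Ro.from_rotvec(o['tool_rot'])
    return np.r_[R0.inv().apply(np.array(target_p)-o['tool_pos'])/.6,(R0.inv()*Rt).as_rotvec()/(np.pi/2)]
def down(yaw): # tool x along yaw, z down
    c,s=np.cos(yaw),np.sin(yaw);return Ro.from_matrix(np.array([[c,s,0],[s,-c,0],[0,0,-1]]))
E
python3 - <<'E'
from h import *
S=np.load('scene0.npz');im,d=S['im'],S['d'];P=cloud('scene',d)
hsv=cv2.cvtColor(im,cv2.COLOR_BGR2HSV)
def rect(m,nm):
    q=P[m][:,:2];r=cv2.minAreaRect((q*1000).astype(np.float32));print(nm,m.sum(),r);return cv2.boxPoints(r)
def near(x,y,r):return np.hypot(P[...,0]-x,P[...,1]-y)<r
print(rect(near(.568,.212,.1)&(P[...,2]>.022)&(P[...,2]<.036),'stand'))
print(rect(near(.568,.212,.1)&(P[...,2]>.05),'plate'))
print(rect(near(.76,-.11,.08)&(P[...,2]<.022)&(P[...,2]>.006)&(hsv[...,1]<70)&(hsv[...,2]<130),'foot'))
print(rect(near(.76,-.11,.08)&(P[...,2]>.21),'head'))
for nm,uv in dict(foot=[(387,461),(350,492),(320,462)]).items(): print(ray('scene',np.array(uv)*.64,.014).round(3))
# plate top edge ends (crop px/10 + (250,175))
print(ray('scene',[(250+22,175+21),(250+30,175+19.5),(250+54,175+17.3)],.07).round(3))
# hover yaw options
for p,y in(((.56,.21,.30),-1.9),((.56,.21,.30),1.2)):
    print(rows(p,down(y)).round(3))
E
```

```text
stand 418 ((562.512939453125, 216.12254333496094), (149.74009704589844, 63.954097747802734), 67.87779998779297)
[[504.69516 158.80624]
 [563.9411  134.7222 ]
 [620.3307  273.43884]
 [561.0848  297.5229 ]]
plate 194 ((561.6409912109375, 216.6361083984375), (119.74610137939453, 15.016348838806152), 66.84085083007812)
[[531.1906  164.54074]
 [544.9969  158.63501]
 [592.0914  268.73148]
 [578.2851  274.6372 ]]
foot 804 ((754.0315551757812, -111.34583282470703), (90.25475311279297, 100.8616943359375), 11.95526123046875)
[[ 699.43634   -71.35689 ]
 [ 720.32965  -170.03085 ]
 [ 808.6268   -151.33478 ]
 [ 787.73346   -52.660812]]
head 613 ((753.5252685546875, -112.21039581298828), (68.83528137207031, 57.07102966308594), 13.921346664428711)
[[ 713.25323   -92.793594]
 [ 726.98395  -148.18826 ]
 [ 793.7973   -131.6272  ]
 [ 780.0666    -76.23253 ]]
[[ 0.787 -0.056  0.014]
 [ 0.807 -0.146  0.014]
 [ 0.726 -0.168  0.014]]
[[0.543 0.174 0.07 ]
 [0.551 0.2   0.07 ]
 [0.583 0.275 0.07 ]]
[ 9.940e-01 -1.121e+00  7.000e-03 -1.000e-03  1.000e-03  1.387e+00]
[ 9.940e-01 -1.121e+00  7.000e-03 -1.000e-03 -1.000e-03 -5.860e-01]
```

Run:
```python
from h import *
print(rows((.5705,.2368,.24),down(np.radians(67.4))).round(4).tolist(),ctrl.get_obs()['t'])
```

```text
[1.0226, -1.1585, 0.107, -0.001, -0.0006, -0.5714] 0.1
```

Emit:
apply_moves --rows '[0.6,-0.68,0.06,0,0,-0.3,0.6,-0.68,0.06,0,0,-0.3,0.6,-0.68,0.06,0,0,-0.3,0.6,-0.68,0.06,0,0,-0.3,0.6,-0.68,0.06,0,0,-0.3,0.6,-0.68,0.06,0,0,-0.3,0.6,-0.68,0.06,0,0,-0.3,0.6,-0.68,0.06,0,0,-0.3,0.6,-0.68,0.06,0,0,-0.3,0.6,-0.68,0.06,0,0,-0.3,0.6,-0.68,0.06,0,0,-0.3]'

```text
t: 1.2
tool_pos: [0.406, -0.1072, 0.2675]
tool_rot: [2.923, 1.151, 0.0]
contact_force: [1.1, -0.7, -0.4]
opening: 0.0851
grip_force: 0.0
```

Run:
```python
from h import *
o=ctrl.get_obs();print(o['t'],o['tool_pos'],o['q'],rows((.5705,.2368,.24),down(np.radians(67.4))).round(4).tolist())
```

```text
1.2 [ 0.4060253  -0.10723666  0.26751851] [-4.35905976e-01 -4.52166362e-01  2.10795579e+00  1.36179054e-04
  1.48550347e+00  3.84383731e-01] [0.5915, -0.2324, 0.046, 0.0002, -0.0001, -0.2711]
```

Emit:
apply_moves --rows '[0.5915,-0.2324,0.046,0,0,-0.271,0.5915,-0.2324,0.046,0,0,-0.271,0.5915,-0.2324,0.046,0,0,-0.271,0.5915,-0.2324,0.046,0,0,-0.271,0.5915,-0.2324,0.046,0,0,-0.271,0.5915,-0.2324,0.046,0,0,-0.271,0.5915,-0.2324,0.046,0,0,-0.271,0.5915,-0.2324,0.046,0,0,-0.271,0.5915,-0.2324,0.046,0,0,-0.271,0.5915,-0.2324,0.046,0,0,-0.271,0.5915,-0.2324,0.046,0,0,-0.271]'

```text
t: 2.3
tool_pos: [0.57, 0.2336, 0.24]
tool_rot: [-2.615, -1.741, 0.001]
contact_force: [-0.3, -0.8, 0.2]
opening: 0.0857
grip_force: 0.0
```

```bash
cat >> h.py <<'E'
def wcloud(o,d):
    m=ctrl.camera_model('wrist');K=m['mtx'];v,u=np.mgrid[:384,:512]
    P=np.stack([(u-K[0,2])/K[0,0]*d,(v-K[1,2])/K[1,1]*d,d,np.ones_like(d)],-1)@m['tool_from_camera'].T
    return Ro.from_rotvec(o['tool_rot']).apply(P[...,:3].reshape(-1,3)).reshape(384,512,3)+o['tool_pos']
E
python3 - <<'E'
from h import *
o=ctrl.get_obs();print(o['t'],o['tool_pos'],o['q'].round(2))
im,d=ctrl.get_image('wrist');cv2.imwrite('pics/w1.png',im);P=wcloud(o,d)
np.savez('w1.npz',im=im,d=d,P=P)
def rect(m,nm):
    q=P[m&(d>0)][:,:2];r=cv2.minAreaRect((q*1000).astype(np.float32));print(nm,m.sum(),r,cv2.boxPoints(r).round(1).tolist())
near=np.hypot(P[...,0]-.562,P[...,1]-.216)<.1
rect(near&(P[...,2]>.022)&(P[...,2]<.034),'stand')
rect(near&(P[...,2]>.06)&(P[...,2]<.08),'plate')
z=P[...,2];m=near&(z>.06)&(z<.085);print(np.percentile(z[m],[5,50,95]))
E
```

```text
2.3 [0.5700349  0.23362203 0.23995688] [ 0.27  0.08  1.69 -0.    1.37  0.66]
stand 7312 ((561.6202392578125, 215.01742553710938), (150.3030548095703, 60.281890869140625), 68.16492462158203) [[505.70001220703125, 156.5], [561.5999755859375, 134.0], [617.5999755859375, 273.6000061035156], [561.5999755859375, 296.0]]
plate 1207 ((561.5601806640625, 215.5952606201172), (119.47549438476562, 8.584348678588867), 68.15437316894531) [[535.2999877929688, 161.6999969482422], [543.2999877929688, 158.60000610351562], [587.7999877929688, 269.3999938964844], [579.7999877929688, 272.6000061035156]]
[0.06874108 0.0699622  0.0710258 ]
```

View pics/w1.png

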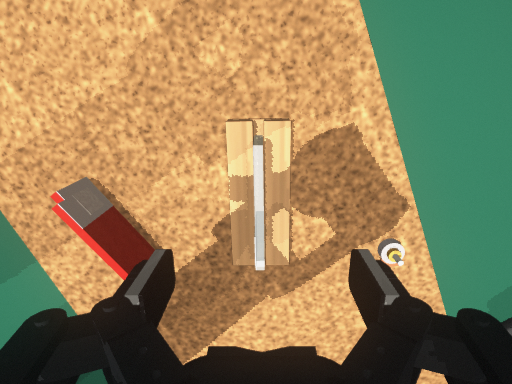

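The wrist view shows the plate in the stand from (257,138) to (260,268), with the red look-alike at the lower left and the pot at (392,252), all clear of the open fingers. I'll use the depth to check which end the notch is at.

Run:
```python
from h import *
S=np.load('w1.npz');P=S['P'];im=S['im'];a=np.radians(68.15);u=np.array([-np.cos(a),-np.sin(a)]);c=np.array([.5616,.2155])
r=P[...,:2]-c;s=r@u;w=r@np.array([-u[1],u[0]])
for k in range(-60,60,8):
    m=(s>k/1e3)&(s<(k+8)/1e3)&(abs(w)<.003)&(P[...,2]>.05)
    print(k,m.sum(),np.median(P[...,2][m]).round(4) if m.any() else '',im[m].mean(0).round() if m.any() else '')
g=c-.022*u
print(g,rows((*g,.11),down(a)).round(4).tolist(),rows((*g,.0975),down(a)).round(4).tolist())
```

```text
-60 101 0.0699 [185. 197. 203.]
-52 82 0.07 [222. 229. 234.]
-44 72 0.0699 [221. 229. 233.]
-36 837 0.2476 [38. 44. 51.]
-28 62 0.0699 [222. 229. 234.]
-20 60 0.0701 [221. 228. 233.]
-12 67 0.07 [220. 227. 231.]
-4 65 0.0702 [199. 204. 203.]
4 57 0.0697 [197. 202. 200.]
12 60 0.07 [196. 201. 200.]
20 56 0.0701 [195. 200. 199.]
28 55 0.07 [197. 203. 201.]
36 51 0.0698 [198. 204. 203.]
44 39 0.0701 [238. 240. 239.]
52 17 0.06 [217. 225. 230.]
[0.56978791 0.23591955] [0.0038, -0.0021, 0.217, -0.0001, 0.0003, -0.0095] [0.0038, -0.0021, 0.2378, -0.0001, 0.0003, -0.0095]
```

Emit:
apply_moves --rows '[0.0038,-0.0021,0.07,0,0,-0.0095,0.0038,-0.0021,0.12,0,0,-0.0095,0.0038,-0.0021,0.17,0,0,-0.0095,0.0038,-0.0021,0.2,0,0,-0.0095,0.0038,-0.0021,0.2217,0,0,-0.0095,0.0038,-0.0021,0.2217,0,0,-0.0095,0.0038,-0.0021,0.2217,0,0,-0.0095]'

```text
t: 3.05
tool_pos: [0.5706, 0.2366, 0.1082]
tool_rot: [2.601, 1.761, 0.002]
contact_force: [-0.2, -1.0, -1.1]
opening: 0.0853
grip_force: 0.0
```

Emit:
apply_moves --rows '[0,0,0,0,0,0,0,0,0,0,0,0,0,0,0,0,0,0,0,0,0,0,0,0,0,0,0,0,0,0,0,0,0,0,0,0,0,0,0,0,0,0,0,0,0,0,0,0,0,0,0,0,0,0,0,0,0,0,0,0]' --grip 0 --grip_force 45

```text
t: 4.05
tool_pos: [0.5699, 0.2372, 0.1074]
tool_rot: [-2.601, -1.761, 0.001]
contact_force: [-3.5, 1.1, 3.7]
opening: 0.0075
grip_force: 45.2
```

Emit:
apply_moves --rows '[0,0,-0.02,0,0,0,0,0,-0.05,0,0,0,0,0,-0.09,0,0,0,0,0,-0.14,0,0,0,0,0,-0.19,0,0,0,0,0,-0.23,0,0,0,0,0,-0.23,0,0,0,0,0,-0.23,0,0,0]'

```text
t: 4.85
tool_pos: [0.5704, 0.2368, 0.2457]
tool_rot: [2.601, 1.761, 0.002]
contact_force: [-1.4, 0.7, -1.3]
opening: 0.0077
grip_force: 44.7
```

Run:
```python
from h import *
o=ctrl.get_obs();print(o['t'],o['tool_pos'],o['opening'],o['grip_force'],o['q'].round(2))
im,d=ctrl.get_image('wrist');P=wcloud(o,d);np.savez('w2.npz',im=im,d=d,P=P,p=o['tool_pos'],r=o['tool_rot']);cv2.imwrite('pics/w2.png',im)
# plate in tool frame
T=Ro.from_rotvec(o['tool_rot']).inv().apply((P-o['tool_pos']).reshape(-1,3)).reshape(P.shape)
m=(abs(T[...,1])<.006)&(T[...,2]>.02)&(T[...,2]<.11)&(d>0)
n,l,st,c=cv2.connectedComponentsWithStats(m.astype(np.uint8))
for i in range(1,n):
    if st[i,4]>80:
        q=T[l==i];print(st[i],q.min(0).round(4),q.max(0).round(4),np.median(q,0).round(4))
im2,d2=ctrl.get_image('side');cv2.imwrite('pics/side2.png',im2[100:300,150:400])
```

```text
4.85 [0.57040872 0.23681095 0.24567402] 0.007709223263906992 44.74637567996979 [ 0.27  0.08  1.69 -0.    1.38  0.65]
[ 240  172   33  180 4233] [-0.0507 -0.006   0.0201] [0.037  0.006  0.0978] [0.0106 0.0008 0.0375]
```

View pics/w2.png

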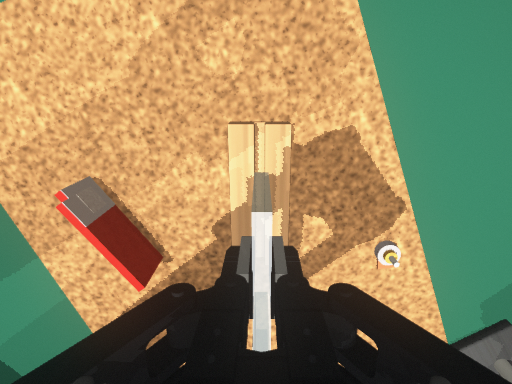

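```bash
cat >> h.py <<'E'
def goal(yaw,org,lab=(-.0625,-.0035,.0674)):
    xr=np.array([np.cos(yaw),np.sin(yaw),0]);yr=np.array([-xr[1],xr[0],0]);z=np.array([0,0,1.]);t=np.radians(40)
    lz=-np.cos(t)*xr-np.sin(t)*z;lens=np.r_[org[:2],0]-.005*xr+.235*z;f=lens+.13*lz
    R=Ro.from_matrix(np.c_[-yr,lz,np.sin(t)*xr-np.cos(t)*z]);return f-R.apply(lab),R,f
E
python3 - <<'E'
from h import *
w=np.load('w2.npz');o=dict(tool_pos=w['p'],tool_rot=w['r'])
p,R,f=goal(np.radians(11.96),(.7344,-.1154));print('goal',p,f,np.linalg.det(R.as_matrix()))
print(R.as_matrix().round(3))
R1=down(np.radians(-10));print(rows((.47,.03,.28),R1,o).round(3).tolist())
# reader from side picture
im,d=ctrl.get_image('side');P=cloud('side',d)
m=(np.hypot(P[...,0]-.754,P[...,1]+.112)<.09)&(P[...,2]>.205)&(d>0)
q=P[m];print(m.sum(),q.min(0),q.max(0),cv2.minAreaRect((q[:,:2]*1e3).astype(np.float32)))
im,d=ctrl.get_image('scene');P=cloud('scene',d)
m=(np.hypot(P[...,0]-.754,P[...,1]+.112)<.09)&(abs(P[...,2]-.014)<.004)&(d>0)&(im.max(2)<90)
q=P[m];print(m.sum(),np.median(q[:,2]),cv2.minAreaRect((q[:,:2]*1e3).astype(np.float32)))
E
```

```text
goal [ 0.60002993 -0.20775003  0.20081925] [ 0.63208452 -0.13707318  0.15143761] 0.9999999999999998
[[ 0.207 -0.749  0.629]
 [-0.978 -0.159  0.133]
 [ 0.    -0.643 -0.766]]
[-0.382, -0.027, -0.057, 0.001, -0.001, 0.869]
421 [ 0.71141867 -0.14991753  0.20655989] [ 0.77990686 -0.08827212  0.29127378] ((743.3115234375, -116.42008972167969), (60.833370208740234, 58.044158935546875), 14.968622207641602)
223 0.013566873678708168 ((782.6326293945312, -127.06560516357422), (125.7039566040039, 59.86520767211914), 61.45100784301758)
```

Emit:
apply_moves --rows '[-0.19,-0.013,-0.057,0,0,0.43,-0.19,-0.013,-0.057,0,0,0.43,-0.19,-0.013,-0.057,0,0,0.43,-0.19,-0.013,-0.057,0,0,0.43,-0.19,-0.013,-0.057,0,0,0.43,-0.382,-0.027,-0.057,0,0,0.87,-0.382,-0.027,-0.057,0,0,0.87,-0.382,-0.027,-0.057,0,0,0.87,-0.382,-0.027,-0.057,0,0,0.87,-0.382,-0.027,-0.057,0,0,0.87,-0.382,-0.027,-0.057,0,0,0.87]'

```text
t: 6.15
tool_pos: [0.4696, 0.0299, 0.2783]
tool_rot: [3.129, -0.277, -0.003]
contact_force: [-1.1, -0.1, -0.5]
opening: 0.0073
grip_force: 44.8
```

Run:
```python
from h import *
o=ctrl.get_obs();print(o['t'],o['tool_pos'],o['opening'],o['q'].round(2))
im,d=ctrl.get_image('wrist');P=wcloud(o,d);cv2.imwrite('pics/w3.png',im);np.savez('w3.npz',im=im,P=P)
m=(np.hypot(P[...,0]-.754,P[...,1]+.112)<.08)&(abs(P[...,2]-.014)<.004)&(d>0)
if m.sum()>30:print(m.sum(),cv2.minAreaRect((P[m][:,:2]*1e3).astype(np.float32)))
p,R,f=goal(np.radians(11.96),(.7344,-.1154));b=R.apply([0,0,-.07])
print(rows(p+b,R,o).round(3).tolist(),rows(p,R,o).round(3).tolist(),p+b)
```

```text
6.15 [0.4695889  0.02992777 0.27829167] 0.007258641523377285 [-0.09 -0.31  1.99 -0.    1.47  1.65]
[0.214, 0.38, 0.039, 0.391, 0.264, 0.722] [0.284, 0.352, 0.129, 0.391, 0.264, 0.722] [ 0.55601153 -0.21707432  0.25444236]
```

Emit:
apply_moves --rows '[0.107,0.19,0.02,0.195,0.132,0.361,0.107,0.19,0.02,0.195,0.132,0.361,0.107,0.19,0.02,0.195,0.132,0.361,0.107,0.19,0.02,0.195,0.132,0.361,0.107,0.19,0.02,0.195,0.132,0.361,0.214,0.38,0.039,0.391,0.264,0.722,0.214,0.38,0.039,0.391,0.264,0.722,0.214,0.38,0.039,0.391,0.264,0.722,0.214,0.38,0.039,0.391,0.264,0.722,0.214,0.38,0.039,0.391,0.264,0.722,0.214,0.38,0.039,0.391,0.264,0.722,0.214,0.38,0.039,0.391,0.264,0.722]'

```text
t: 7.4
tool_pos: [0.5564, -0.2165, 0.2555]
tool_rot: [-1.975, 1.594, -0.582]
contact_force: [0.4, 0.4, -0.3]
opening: 0.0075
grip_force: 44.8
```

Run:
```python
from h import *
o=ctrl.get_obs();print(o['t'],o['tool_pos'],o['opening'],o['q'].round(2))
p,R,f=goal(np.radians(11.96),(.7344,-.1154));print(rows(p,R,o).round(4).tolist())
im,d=ctrl.get_image('wrist');P=wcloud(o,d);cv2.imwrite('pics/w4.png',im)
ims,ds=ctrl.get_image('scene');cv2.imwrite('pics/m4.png',np.hstack([cv2.resize(ims[160:340,130:330],(400,360)),cv2.resize(im,(400,360))]))
for c in ['foot']:
    m=(np.hypot(P[...,0]-.754,P[...,1]+.112)<.08)&(abs(P[...,2]-.014)<.005)&(d>0)
    print(m.sum(), cv2.minAreaRect((P[m][:,:2]*1e3).astype(np.float32)) if m.sum()>30 else '')
```

```text
7.4 [ 0.55644598 -0.21646587  0.25553597] 0.007471929156960025 [-0.67 -0.19  2.01  0.66  0.95  1.97]
[0.0009, 0.0019, 0.1175, -0.0002, 0.0006, 0.0022]
2094 ((753.3688354492188, -115.25782775878906), (91.13284301757812, 99.44854736328125), 11.78984260559082)
```

View pics/m4.png

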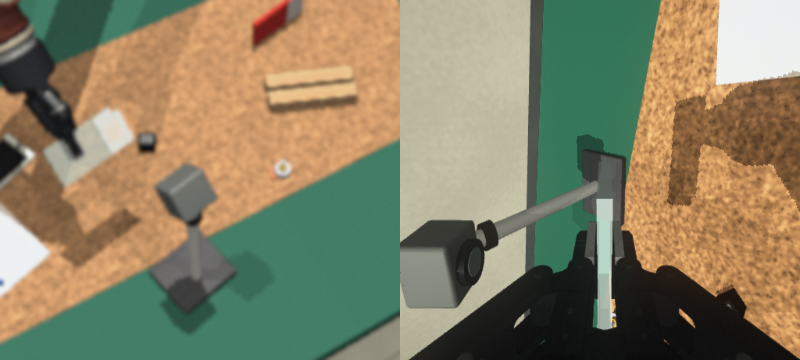

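Left (scene): the plate is held with the label face towards the reader, and the frosted end is at about (110,130). Right (wrist): clear of the head at (440,263). I'll move to the goal using the averaged reader pose.

Emit:
apply_moves --rows '[0.001,0.001,0.03,0,0,0.002,0.001,0.001,0.06,0,0,0.002,0.002,0.001,0.09,0,0,0.002,0.003,0.001,0.1175,0,0,0.002,0.003,0.001,0.1175,0,0,0.002,0.003,0.001,0.1175,0,0,0.002,0.003,0.001,0.1175,0,0,0.002,0.003,0.001,0.1175,0,0,0.002]'

```text
t: 8.3
tool_pos: [0.601, -0.2096, 0.203]
tool_rot: [-1.968, 1.598, -0.585]
contact_force: [-0.7, -0.1, -1.2]
opening: 0.0073
grip_force: 44.8
```

Run:
```python
from h import *
o=ctrl.get_obs();print(o['t'],o['tool_pos'],o['opening'],o['q'].round(2),o['contact_force'])
yaw=np.radians(11.9);p,R,f=goal(yaw,(.7341,-.1174));print(rows(p,R,o).round(4).tolist())
L=np.c_[-R.as_matrix()[:,0],R.as_matrix()[:,1],-R.as_matrix()[:,2]] # plate axes
for n in('scene','side'):
    im,d=ctrl.get_image(n);P=cloud(n,d);np.savez(n+'5.npz',im=im,d=d)
    r=(P-f)@L   # coords: along plate x, y(depth away lens), z(up)
    m=(abs(r[...,1])<.02)&(abs(r[...,0]+.04)<.09)&(abs(r[...,2])<.05)&(d>0)
    q=r[m];print(n,m.sum(),q.min(0).round(4) if m.any() else '',q.max(0).round(4) if m.any() else '')
    lab=m&(abs(r[...,0])<.016)&(abs(r[...,2])<.016)
    if n=='scene' and lab.sum()>20:
        A=np.c_[r[lab][:,[0,2]],np.ones(lab.sum())];print('plane y=ax+bz+c',np.linalg.lstsq(A,r[lab][:,1],rcond=None)[0])
        hi=m&(abs(r[...,1])<.008)
        print(cv2.minAreaRect((r[hi][:,[0,2]]*1e3).astype(np.float32)))
        cv2.imwrite('pics/s5.png',cv2.resize(im[190:290,130:260],(780,600),interpolation=cv2.INTER_CUBIC))
im,d=ctrl.get_image('wrist');P=wcloud(o,d)
m=(np.hypot(P[...,0]-.754,P[...,1]+.112)<.08)&(abs(P[...,2]-.014)<.005)&(d>0)
print(m.sum(), cv2.minAreaRect((P[m][:,:2]*1e3).astype(np.float32)) if m.sum()>30 else '')
T=Ro.from_rotvec(o['tool_rot']).inv().apply((P-o['tool_pos']).reshape(-1,3)).reshape(P.shape)
m=(abs(T[...,1])<.003)&(T[...,2]>.03)&(T[...,2]<.045)&(T[...,0]<.04)&(d>0)&(im.min(2)>120)
q=T[m];print('edge',len(q),q[:,0].min(),q[:,0].max(),np.polyfit(q[:,0],q[:,2],1),np.median(q[:,1]))
```

```text
8.3 [ 0.60102794 -0.20958882  0.20299011] 0.007258226718178437 [-0.61 -0.04  1.97  0.7   0.82  1.94] [-0.74993724 -0.06422943 -1.19952061]
[-0.0004, 0.0041, 0.0013, -0.0019, -0.0004, -0.0003]
scene 868 [-0.0989 -0.0194 -0.032 ] [0.0221 0.0164 0.0499]
plane y=ax+bz+c [-0.01481242 -0.02505059 -0.00444408]
((-38.2266845703125, 9.128982543945312), (79.54725646972656, 121.58772277832031), 88.4419937133789)
side 120 [-0.1015 -0.0062 -0.0331] [0.0159 0.02   0.0412]
2162 ((753.8455810546875, -117.93651580810547), (90.1964111328125, 94.39363861083984), 12.431270599365234)
edge 2007 -0.029149152046113964 0.03849516904399543 [-0.00155533  0.03822205] 6.785930728072062e-05
```

View pics/s5.png

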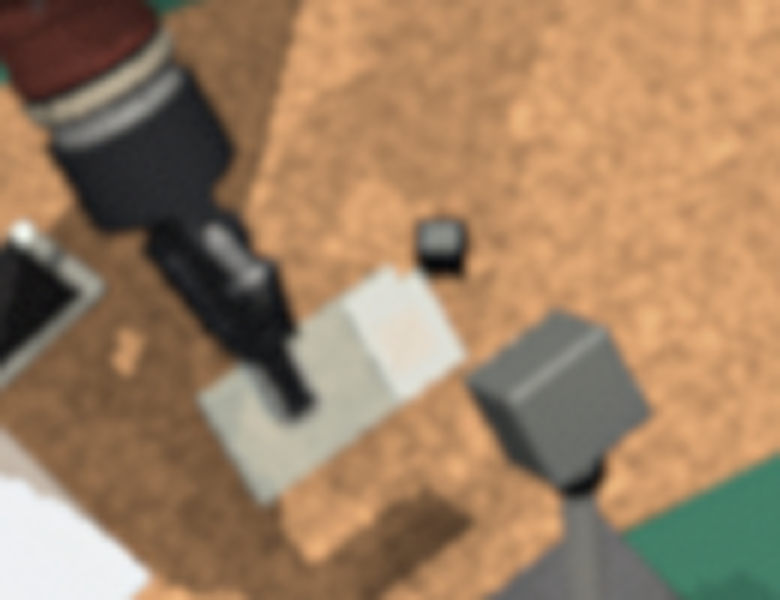

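The crop shows the label face with its paper label and notch turned to the lens, untouched by the fingers. The edges are level. I'll apply the small remaining correction (about 3 mm along the sight line).

Emit:
apply_moves --rows '[0,0.0048,0.0006,-0.002,0,0,0,0.0048,0.0006,-0.002,0,0,0,0.0048,0.0006,-0.002,0,0,0,0.0048,0.0006,-0.002,0,0,0,0.0048,0.0006,-0.002,0,0,0,0.0048,0.0006,-0.002,0,0,0,0.0048,0.0006,-0.002,0,0,0,0.0048,0.0006,-0.002,0,0,0,0.0048,0.0006,-0.002,0,0,0,0.0048,0.0006,-0.002,0,0]'

```text
t: 9.45
tool_pos: [0.599, -0.2096, 0.1996]
tool_rot: [-1.971, 1.601, -0.58]
contact_force: [-0.6, -0.2, -0.6]
opening: 0.0075
grip_force: 44.8
```

Run:
```python
from h import *
o=ctrl.get_obs();print(o['t'],o['tool_pos'],o['opening'],np.abs(o['dq']).max())
p,R,f=goal(np.radians(11.9),(.7341,-.1174));print((rows(p,R,o)*[600]*1 if 0 else rows(p,R,o)*np.r_[[600]*3,[90]*3]).round(2).tolist() if 0 else np.round(rows(p,R,o)*np.array([600,600,600,90,90,90]),2))
L=np.c_[-R.as_matrix()[:,0],R.as_matrix()[:,1],-R.as_matrix()[:,2]]
A=[]
for k in range(4):
    im,d=ctrl.get_image('scene');P=cloud('scene',d);A.append(P)
P=np.mean(A,0);r=(P-f)@L
lab=(abs(r[...,0])<.017)&(abs(r[...,1])<.015)&(abs(r[...,2])<.024)
print('plane',np.linalg.lstsq(np.c_[r[lab][:,[0,2]],np.ones(lab.sum())],r[lab][:,1],rcond=None)[0])
h=(abs(r[...,0])<.06)&(r[...,1]<-.1)&(d>0)&(P[...,2]>.2)
print('head lateral',np.percentile(r[h][:,0],[0,2,50,98,100]).round(4))
m=(np.hypot(P[...,0]-.754,P[...,1]+.112)<.08)&(abs(P[...,2]-.014)<.006)&(im.max(2)<130)
q=P[m];print(m.sum(),cv2.minAreaRect((q[:,:2]*1e3).astype(np.float32)))
```

```text
9.45 [ 0.59898588 -0.20964346  0.19964704] 0.007518319354157129 0.0019218164215588731
[ 0.1  -1.24 -0.49  0.08  0.03 -0.08]
plane [-0.0117498   0.0035214  -0.00025855]
head lateral [-0.0597 -0.048  -0.003   0.048   0.0593]
787 ((753.7688598632812, -111.68512725830078), (88.9592514038086, 100.68733978271484), 11.009115219116211)
```

```bash
python3 -c "
from station import ctrl
print(ctrl.finish_job())"
```

```text
the job is handed in; nothing more can be done
None
```

The job is handed in with the plate held still by its clear part at the reader's focus, label square to the lens within about 1° and centred to about 2–3 mm, long edges level; the phone, relay and potentiometer were never touched.

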